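# Lay the coffee tray: each cup on the saucer of its colour

### The job

Lay the coffee tray: gather the white, the blue and the red cup with handles and stand each one upright, gently, in the middle of the saucer of its own colour, with the saucers staying flat in their places in the tray. Leave the green cup, the white beaker without a handle and the steel sugar pot standing where they are.

Things in the scene. Friction and masses are not known exactly. Their poses are not given: they have to be found in the camera images.
- cup_white: white ceramic coffee cup, open at the top, 58 mm high, 62 mm across the rim, 60 mm across 18 mm above its foot and nearly straight-sided between, foot 44 mm across, walls 3.5 mm, about 120 g; a loop handle stands out along its +y axis to 54 mm from the cup's axis, 18 to 50 mm above the foot. Origin: centre of the underside, z up. It stands on the table at the start.
- cup_blue: blue ceramic coffee cup, open at the top, 58 mm high, 62 mm across the rim, 60 mm across 18 mm above its foot and nearly straight-sided between, foot 44 mm across, walls 3.5 mm, about 120 g; a loop handle stands out along its +y axis to 54 mm from the cup's axis, 18 to 50 mm above the foot. Origin: centre of the underside, z up. It stands on the table at the start.
- cup_red: red ceramic coffee cup, open at the top, 58 mm high, 62 mm across the rim, 60 mm across 18 mm above its foot and nearly straight-sided between, foot 44 mm across, walls 3.5 mm, about 120 g; a loop handle stands out along its +y axis to 54 mm from the cup's axis, 18 to 50 mm above the foot. Origin: centre of the underside, z up. It stands on the table at the start.
- cup_green: green ceramic coffee cup, open at the top, 58 mm high, 62 mm across the rim, 60 mm across 18 mm above its foot and nearly straight-sided between, foot 44 mm across, walls 3.5 mm, about 120 g; a loop handle stands out along its +y axis to 54 mm from the cup's axis, 18 to 50 mm above the foot. Origin: centre of the underside, z up. There is no green saucer: it does not belong on the tray.
- beaker_white: white ceramic beaker, just like the white cup (58 mm high, 62 mm across) but without a handle; it does not belong on the tray. Origin: centre of the underside, z up.
- saucer_white: white round saucer, loose, lying in the tray: 114 mm across, rim 15 mm high, flat middle about 70 mm across whose upper face is 5 mm above the underside, 160 g. Origin: centre of the underside, z up.
- saucer_blue: blue round saucer, loose, lying in the tray: 114 mm across, rim 15 mm high, flat middle about 70 mm across whose upper face is 5 mm above the underside, 160 g. Origin: centre of the underside, z up.
- saucer_red: red round saucer, loose, lying in the tray: 114 mm across, rim 15 mm high, flat middle about 70 mm across whose upper face is 5 mm above the underside, 160 g. Origin: centre of the underside, z up.
- tray: black serving tray with a steel edge, fixed to the table: 156 mm (x) by 430 mm (y), walls 18 mm high (steel edge to 20 mm) and 5 mm thick, inner floor 5 mm above the table; steel loop handles at both y ends reach 236 mm from the middle and 24 mm high. The three saucers lie in a row along its y axis, 137 mm apart, in any order. Origin: centre of the underside, z up.
- sugar_pot: round polished steel sugar pot with a closed domed lid and a black knob, 66 mm across, 62 mm high, standing on the table; it stays where it is. Origin: centre of the underside, z up.
Things that resemble listed ones, but are neither listed nor needed, are in the scene too. Of the things that look like the cup_red, the smallest one is meant.

How it is judged:
By the outcome, as a careful person would: the job done as asked, in the order asked, and still so for the second after the job is handed in, with the robot touching nothing.
It also fails if it takes over 99 s, if anything falls off the work surface, if the arm or the gripper's body presses on something with over 40 N, if the wrist force passes 120 N, or if a joint passes its speed limit or range.

### The arm

A 6-joint arm with a two-finger parallel gripper is mounted at the origin on the work surface. World frame = base frame: x ahead of the robot, y to its left, z up, the work surface at z = 0. Lengths are in m, angles in rad, forces in N, time in s.
With the tool pointing down it reaches from about 0.35 to 0.975 m from the base axis. Payload 4.9 kg.
Tool frame: the origin (TCP) lies at the very end of the fingers, on their centre line; the grasp point (between the pads) lies 19 mm behind it; z points along the fingers, y is the line along which they close (so a half turn about z gives the same grasp; the last joint's range is limited). The gripper opens to 85 mm and grips with 20 to 120 N. Pads are 22 mm wide; open, the fingers measure 114 mm over their backs; the gripper's body (76 mm by 85 mm) begins 54 mm behind the grasp point. The pads swing forward as they close: fully open they stand 13 mm farther back than shut.
Start: joints at [1.03, 0.053, 1.613, -0, 1.476, -0.119], TCP at [0.256, 0.57, 0.231] pointing down, gripper open.
Joint ranges: [-3.01, 3.01], [-1.01, 2.22], [0.06, 2.58], [-1.02, 4.17], [0.09, 2.62], [-3.14, 3.14]. Speed limits (rad/s): [2.57, 2.57, 3.14, 3.14, 3.14, 3.14].

### API

Orientations are given as a rotation vector (axis times angle).
In Python, from station import ctrl gives the robot as it stands. The module is installed in compiled form; this text tells all that it offers.
- The arm moves only by the tool jog_arm, never from a script. Its argument "steps" is a list of rows, each an object with "delta_rot": the turn, a rotation vector about the tool's x, y, z in degrees, a list of three; "linear": the shift along the tool's x, y, z in m, a list of three; "grip": the finger opening in m, from 0 to 0.0854. In form: [{"delta_rot": [rx, ry, rz], "linear": [x, y, z], "grip": grip}, ...]. A call has 1 to 10 rows; each row shifts and turns the commanded pose from where the row before left it, along the tool's axes as they then stand; what a row does not reach is not made up. A row lasts 1/10 s, in which the tool goes at most 50 mm and 8.59 degrees, less where a joint would pass 70% of its speed; a pose out of reach is approached as far as the arm can. A call with a gripper value outside its range is refused whole. The fingers move at their own pace and stop on an object; "newtons" is the grip in N (left out, the last holds). Time passes only in rows, so rows that do not move let the fingers close. It gives the time, the measured TCP pose, the force, the opening and the grip force at its end, in the units of the state.
- ctrl.get_obs(): the state, without advancing time (a new reading comes with each control period).
- ctrl.get_image(name): name is "side" or "top" or "wrist"; returns (picture, depth): 384x512x3 uint8, red, green, blue; 384x512 float32, m along the optical axis (not along the pixel's ray), 0 where there is no reading.
- ctrl.camera_info(name): a dict with "camera_matrix" (3x3 intrinsics, pixels), "distortion" ([k1, k2, p1, p2, k3] as OpenCV has them; the pictures are not rectified), "R" (3x3) and "t" (3): a world point X has camera coordinates R X + t; the wrist camera has in their place "T_tool_cam" (4x4, takes a point from camera to tool coordinates, whose origin is the TCP and whose axes are the flange's). Camera axes: x right, y down, z forward; pixel columns grow to the right and rows downward; lengths in m; the calibration is good to about 2 mm. A picture is of the moment at which its call begins: read the wrist's pose just before it. camera_info takes no time and is no camera call.
- ctrl.finish_job(): hands the job in; it is judged then, once.
The state is a dict: "t": time; "q": joint angles; "dq": joint speeds; "effort": joint torques, N m; "tool_pos": TCP position; "tool_rot": TCP orientation; "contact_force": force on the tool from outside, world axes, zero at the start; "wrist_torque": the same for the moment, N m; "opening": finger opening in m; "grip_force": force on a finger pad.
Only numpy, scipy, OpenCV 4.12 (cv2) and the standard library are available. Lean on these libraries where they do the work, as an engineer would, in place of code of your own. Each camera call takes 0.05 s, during which the arm holds its last target. There are 200 camera calls.

## Working session

There is one attempt and no reset: what is moved stays moved. The work goes in short steps, Python scripts to look and compute and a tool call to move; the robot and the scene stay as the last step left them, time stands still between calls to the robot, and variables do not carry over. Pictures are saved under pics/ and viewed, at most 14 in all, crops included, and the job is handed in when it is done.

Besides the shell and the picture viewer there is one more tool, called by a JSON object that holds its "fn" and its "kwargs". jog_arm: Moves the arm, as the interface text tells. Its arguments: {"type":"object","properties":{"steps":{"type":"array"},"newtons":{"type":"number"}},"required":["steps"]}

```bash
mkdir -p pics
cat > h.py <<'E'
import numpy as np,cv2
from station import ctrl
from scipy.spatial.transform import Rotation as Ro
def snap(n,f):
    o=ctrl.get_obs(); im,d=ctrl.get_image(n); cv2.imwrite(f'pics/{f}.png',im[:,:,::-1]); 
    ci=ctrl.camera_info(n); K=np.array(ci['camera_matrix']);D=np.array(ci['distortion'])
    if n=='wrist':
        T=np.eye(4);T[:3,:3]=Ro.from_rotvec(o['tool_rot']).as_matrix();T[:3,3]=o['tool_pos'];W=T@np.array(ci['T_tool_cam'])
    else:
        W=np.eye(4);R=np.array(ci['R']);W[:3,:3]=R.T;W[:3,3]=-R.T@np.array(ci['t'])
    v,u=np.mgrid[0:384,0:512].astype(np.float64)
    p=cv2.undistortPoints(np.stack([u,v],-1).reshape(-1,1,2),K,D).reshape(384,512,2)
    X=np.concatenate([p,np.ones((384,512,1))],-1)*d[...,None]
    X=X@W[:3,:3].T+W[:3,3]; X[d==0]=np.nan
    np.savez(f'{f}.npz',im=im,X=X,ray=p,W=W)
    return im,X
E
python3 - <<'E'
from h import *
snap('top','top0');snap('side','side0')
print(ctrl.get_obs())
for n in('top','side'):
  W=np.load(n+'0.npz')['W'];print(W)
E
```

```text
{'t': 0.1, 'q': array([ 1.02999013e+00,  5.32691099e-02,  1.61420281e+00,  1.10747839e-05,
        1.47599871e+00, -1.18995864e-01]), 'dq': array([ 0.0021653 , -0.00220599, -0.0046498 ,  0.00151025,  0.00089038,
       -0.00135376]), 'effort': array([ 2.13099629e-04, -3.94904816e+01, -3.71364105e+01, -1.37427769e-04,
        3.94122675e-03,  9.05839585e-06]), 'tool_pos': array([0.25557546, 0.56971797, 0.23017189]), 'tool_rot': array([-6.57548832e-01, -3.07137405e+00,  2.78468916e-03]), 'contact_force': array([-0.6651427 ,  0.40218241,  0.32803466]), 'wrist_torque': array([0.03010417, 0.01521551, 0.00789122]), 'grip_force': 0.0, 'opening': 0.08559965309960975}
[[-0.02359113 -0.98636708  0.16286022  0.41701823]
 [-0.99956589  0.02039642 -0.02126077  0.06814141]
 [ 0.01764916 -0.16329108 -0.98642006  1.01829911]
 [ 0.          0.          0.          1.        ]]
[[ 0.92633429 -0.2062323   0.31523488  0.24481586]
 [-0.37588947 -0.56099421  0.73755855 -0.65482393]
 [ 0.02473655 -0.80171924 -0.59718872  0.59886844]
 [ 0.          0.          0.          1.        ]]
```

View pics/top0.png

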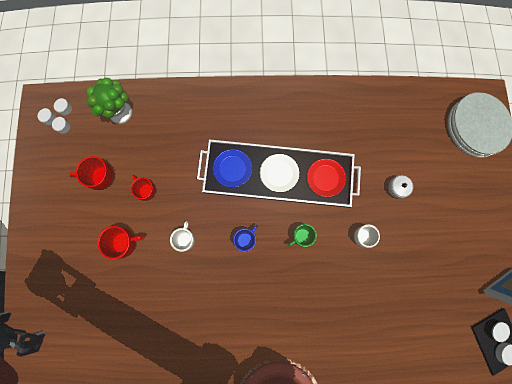

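View pics/side0.png

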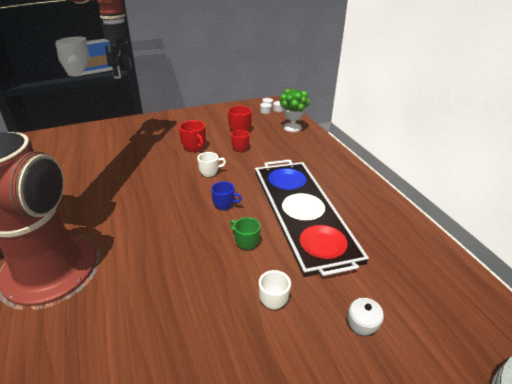

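Top view: the red candidates are at (92,172), (115,242) and (143,188). The one at (143,188) is clearly the smallest, so it is the likely cup_red. The white cup with a handle is at (181,239), blue at (244,239), green at (304,235), the beaker without a handle at (367,236) and the sugar pot at (400,186). The saucers are blue (232,168), white (280,173) and red (326,178). I'll measure these and confirm in a crop.

```bash
cat > m.py <<'E'
from h import *
from scipy.optimize import least_squares
def circ(P):
    f=lambda s:np.hypot(P[:,0]-s[0],P[:,1]-s[1])-s[2]
    s=least_squares(f,[*P[:,:2].mean(0),.03],loss='soft_l1',f_scale=.001);return s.x,np.sqrt((s.fun**2).mean())
def cup(X,c,r=26,ztop=.054,zb=0,rad=.034,verb=1):
    u,v=c; w=X[max(0,v-r):v+r,max(0,u-r):u+r].reshape(-1,3); w=w[np.isfinite(w[:,0])]
    zt=np.percentile(w[w[:,2]<.12][:,2],99); 
    P=w[(w[:,2]>ztop+zb)&(w[:,2]<zb+.07)]; s,e=circ(P)
    d=np.hypot(w[:,0]-s[0],w[:,1]-s[1]); h=w[(d>rad+.003)&(d<.06)&(w[:,2]>zb+.022)&(w[:,2]<zb+.056)]
    a=np.degrees(np.arctan2(*(h[:,:2].mean(0)-s[:2])[::-1])) if len(h) else None
    print(c,'top z %.4f'%zt,'centre',s.round(4),'rms %.4f'%e,len(P),'handle deg',a,len(h)); return s
E
python3 - <<'E'
from m import *
z=np.load('top0.npz');X=z['X'];im=z['im']
for n,c,r in[('red?',(143,188),17),('redA',(92,172),25),('redB',(115,242),28),('white',(181,239),22),('blue',(244,239),20),('green',(304,235),20),('beaker',(367,236),20)]:
    print(n,end=' ');cup(X,c,r)
hsv=cv2.cvtColor(im,cv2.COLOR_RGB2HSV)
for n,(u,v) in dict(blue=(232,168),white=(280,173),red=(326,178)).items():
    w=im[v-26:v+26,u-26:u+26].astype(int);x=X[v-26:v+26,u-26:u+26]
    P=x[(x[...,2]>.016)&(x[...,2]<.027)&(np.hypot(x[...,0]-X[v,u,0],x[...,1]-X[v,u,1])<.06)]
    # mask colour and enclosing circle
    m={'blue':(w[...,2]>w[...,0]+50),'white':(w.min(-1)>150)&(np.hypot(x[...,0]-X[v,u,0],x[...,1]-X[v,u,1])<.06),'red':(w[...,0]>w[...,2]+60)&(w[...,1]<50)}[n]
    Q=x[m];Q=Q[np.isfinite(Q[:,0])]; lo,hi=np.percentile(Q,[.5,99.5],axis=0)
    print(n,X[v,u].round(4),'mid',((lo+hi)/2)[:2].round(4),(hi-lo).round(4),Q[:,:2].mean(0).round(4))
    print(circ(Q[Q[:,2]>.017]) )
c=im[130:270,60:270];cv2.imwrite('pics/crop.png',cv2.resize(c,None,fx=3.5,fy=3.5,interpolation=cv2.INTER_CUBIC)[:,:,::-1])
E
```

```text
red? (143, 188) top z 0.0590 centre [0.5927 0.3659 0.0295] rms 0.0012 87 handle deg 38.49609286069376 12
redA (92, 172) top z 0.0837 centre [0.6371 0.4994 0.0407] rms 0.0056 167 handle deg 72.26671780491371 280
redB (115, 242) top z 0.0834 centre [0.4438 0.4281 0.0419] rms 0.0089 151 handle deg 96.12515761123389 274
white (181, 239) top z 0.0582 centre [0.4486 0.2534 0.0289] rms 0.0011 79 handle deg -11.564919826120272 22
blue (244, 239) top z 0.0583 centre [0.445  0.0827 0.029 ] rms 0.0010 85 handle deg -41.92007311264587 16
green (304, 235) top z 0.0583 centre [ 0.4533 -0.082   0.0291] rms 0.0012 93 handle deg 119.74603772524154 16
beaker (367, 236) top z 0.0588 centre [ 0.4464 -0.2574  0.0282] rms 0.0013 100 handle deg None 0
blue [0.6551 0.1158 0.0065] mid [0.6538 0.1151] [0.1089 0.1096 0.0195] [0.6546 0.1153]
(array([0.65291341, 0.11445603, 0.05306471]), np.float64(0.0026870409859334095))
white [ 0.6368 -0.0241  0.0092] mid [ 0.6364 -0.0207] [0.109  0.1094 0.0189] [ 0.6374 -0.0216]
(array([ 0.6360577 , -0.021597  ,  0.05267911]), np.float64(0.0026364018166580563))
red [ 0.6188 -0.1581  0.0121] mid [ 0.6195 -0.161 ] [0.1048 0.1052 0.019 ] [ 0.6209 -0.1698]
(array([ 0.61911062, -0.15742875,  0.05141492]), np.float64(0.0028369165518088097))
```

View pics/crop.png

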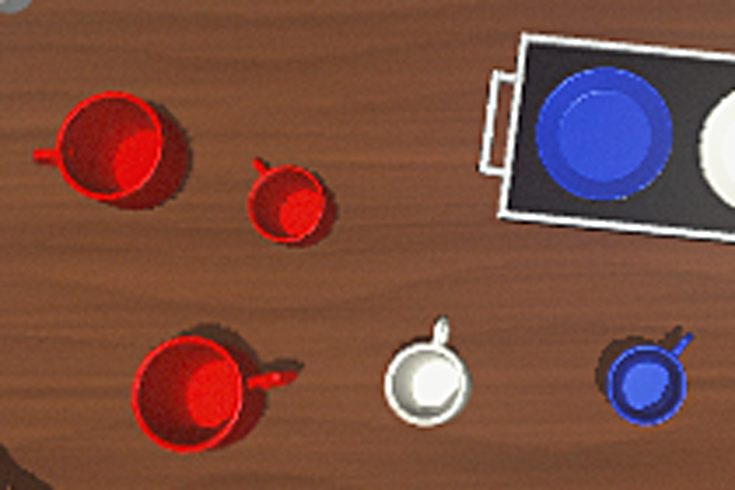

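The crop confirms that the small red cup at crop (288,205) is clearly the smallest of the three, with its rim fitting 59–62 mm at 58 mm high, so it is cup_red. The saucers come out exactly 137 mm apart. I'll take the white cup first.

```bash
cat > go.py <<'E'
import sys
from h import *
def rel(x,y,z,yaw=None):
    o=ctrl.get_obs();R=Ro.from_rotvec(o['tool_rot']).as_matrix()
    d=R.T@(np.array([x,y,z])-o['tool_pos']); cur=np.degrees(np.arctan2(R[1,1],R[0,1]))
    print('t %.2f'%o['t'],'delta',d.round(4),'pos',o['tool_pos'].round(4),'y-axis yaw %.1f'%cur,'tilt z',R[:,2].round(3),'open %.4f'%o['opening'])
if __name__=='__main__': rel(*map(float,sys.argv[1:4]))
E
python3 go.py .4486 .2534 .13
```

```text
t 0.10 delta [-0.3056 -0.2094  0.1005] pos [0.2556 0.5697 0.2302] y-axis yaw 65.8 tilt z [-0.001 -0.002 -1.   ] open 0.0856
```

{"fn": "jog_arm", "kwargs": {"steps": [{"linear": [-0.034, -0.0233, 0], "delta_rot": [0, 0, 0], "grip": 0.085}, {"linear": [-0.034, -0.0233, 0], "delta_rot": [0, 0, 0], "grip": 0.085}, {"linear": [-0.034, -0.0233, 0], "delta_rot": [0, 0, 0], "grip": 0.085}, {"linear": [-0.034, -0.0233, 0], "delta_rot": [0, 0, 0], "grip": 0.085}, {"linear": [-0.034, -0.0233, 0], "delta_rot": [0, 0, 0], "grip": 0.085}, {"linear": [-0.034, -0.0233, 0], "delta_rot": [0, 0, 0], "grip": 0.085}, {"linear": [-0.034, -0.0233, 0], "delta_rot": [0, 0, 0], "grip": 0.085}, {"linear": [-0.034, -0.0233, 0.02], "delta_rot": [0, 0, 0], "grip": 0.085}, {"linear": [-0.034, -0.0233, 0.04], "delta_rot": [0, 0, 0], "grip": 0.085}, {"linear": [0, 0, 0.04], "delta_rot": [0, 0, 0], "grip": 0.085}], "newtons": 25}}

```text
t: 1.1
tool_pos: [0.4492, 0.2554, 0.1368]
tool_rot: [0.664, 3.067, 0.002]
contact_force: [-0.1, 0.6, -0.3]
opening: 0.0847
grip_force: 0.0
```

```bash
python3 - <<'E'
from m import *
im,X=snap('wrist','w0')
E
python3 go.py .4486 .2534 .022
```

```text
t 1.15 delta [-0.0063  0.002   0.1057] pos [0.4431 0.2546 0.1278] y-axis yaw 65.6 tilt z [-0.01  -0.004 -1.   ] open 0.0852
```

View pics/w0.png

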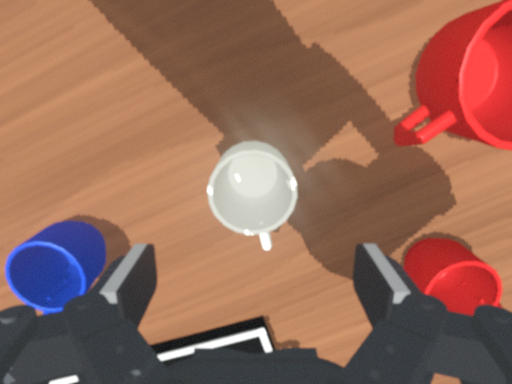

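The wrist view shows the white cup at (252,187), with its handle at (265,240) perpendicular to the finger line, and free space on both sides. I'll settle and descend.

{"fn": "jog_arm", "kwargs": {"steps": [{"linear": [0, 0, 0], "delta_rot": [0, 0, 0], "grip": 0.085}, {"linear": [0, 0, 0], "delta_rot": [0, 0, 0], "grip": 0.085}]}}

```text
t: 1.35
tool_pos: [0.4468, 0.2589, 0.1379]
tool_rot: [0.656, 3.071, 0.001]
contact_force: [0.6, -0.3, 0.1]
opening: 0.0849
grip_force: 0.0
```

```bash
python3 - <<'E'
from m import *
im,X=snap('wrist','w1')
cup(X,(252,187),55)
E
python3 go.py .4486 .2534 .022
```

```text
(252, 187) top z 0.0585 centre [0.447  0.2551 0.0288] rms 0.0011 1475 handle deg -9.297821844169214 29
t 1.40 delta [-0.0032 -0.0052  0.1169] pos [0.4474 0.2593 0.1389] y-axis yaw 65.9 tilt z [ 0.003  0.001 -1.   ] open 0.0851
```

{"fn": "jog_arm", "kwargs": {"steps": [{"linear": [0, 0, 0], "delta_rot": [0, 0, 0], "grip": 0.085}, {"linear": [0, 0, 0], "delta_rot": [0, 0, 0], "grip": 0.085}, {"linear": [0, 0, 0], "delta_rot": [0, 0, 0], "grip": 0.085}]}}

```text
t: 1.7
tool_pos: [0.4468, 0.2588, 0.1377]
tool_rot: [0.656, 3.071, 0.002]
contact_force: [-0.8, 0.4, -0.3]
opening: 0.0846
grip_force: 0.0
```

```bash
python3 go.py .4478 .2543 .022
```

```text
t 1.70 delta [-0.0025 -0.0038  0.1157] pos [0.4468 0.2588 0.1377] y-axis yaw 65.9 tilt z [ 0.002  0.001 -1.   ] open 0.0846
```

{"fn": "jog_arm", "kwargs": {"steps": [{"linear": [-0.0025, -0.004, 0.01], "delta_rot": [0, 0, 0], "grip": 0.085}, {"linear": [0, 0, 0.02], "delta_rot": [0, 0, 0], "grip": 0.085}, {"linear": [0, 0, 0.02], "delta_rot": [0, 0, 0], "grip": 0.085}, {"linear": [0, 0, 0.02], "delta_rot": [0, 0, 0], "grip": 0.085}, {"linear": [0, 0, 0.02], "delta_rot": [0, 0, 0], "grip": 0.085}, {"linear": [0, 0, 0.015], "delta_rot": [0, 0, 0], "grip": 0.085}, {"linear": [0, 0, 0.01], "delta_rot": [0, 0, 0], "grip": 0.085}, {"linear": [0, 0, 0], "delta_rot": [0, 0, 0], "grip": 0.085}, {"linear": [0, 0, 0], "delta_rot": [0, 0, 0], "grip": 0.085}, {"linear": [0, 0, 0], "delta_rot": [0, 0, 0], "grip": 0.085}]}}

```text
t: 2.7
tool_pos: [0.448, 0.2539, 0.0226]
tool_rot: [0.657, 3.07, 0.002]
contact_force: [-1.1, -0.8, 0.1]
opening: 0.0851
grip_force: 0.0
```

```bash
python3 go.py .4478 .2543 .022
```

```text
t 2.70 delta [0.0003 0.0003 0.0006] pos [0.448  0.2539 0.0226] y-axis yaw 65.8 tilt z [ 0.002  0.001 -1.   ] open 0.0851
```

{"fn": "jog_arm", "kwargs": {"steps": [{"linear": [0, 0, 0], "delta_rot": [0, 0, 0], "grip": 0.07}, {"linear": [0, 0, 0], "delta_rot": [0, 0, 0], "grip": 0.066}, {"linear": [0, 0, 0], "delta_rot": [0, 0, 0], "grip": 0.062}, {"linear": [0, 0, 0], "delta_rot": [0, 0, 0], "grip": 0.058}, {"linear": [0, 0, 0], "delta_rot": [0, 0, 0], "grip": 0.05}, {"linear": [0, 0, 0], "delta_rot": [0, 0, 0], "grip": 0.05}, {"linear": [0, 0, 0], "delta_rot": [0, 0, 0], "grip": 0.05}, {"linear": [0, 0, 0], "delta_rot": [0, 0, 0], "grip": 0.05}], "newtons": 25}}

```text
t: 3.5
tool_pos: [0.4477, 0.2538, 0.0224]
tool_rot: [0.657, 3.071, 0.001]
contact_force: [0.0, 0.8, 5.0]
opening: 0.062
grip_force: 26.5
```

```bash
python3 go.py .6360 -.0216 .16
```

```text
t 3.50 delta [-0.2847 -0.1741 -0.1375] pos [0.4477 0.2538 0.0224] y-axis yaw 65.8 tilt z [ 0.001  0.001 -1.   ] open 0.0620
```

{"fn": "jog_arm", "kwargs": {"steps": [{"linear": [0, 0, -0.01], "delta_rot": [0, 0, 0], "grip": 0.05}, {"linear": [0, 0, -0.025], "delta_rot": [0, 0, 0], "grip": 0.05}, {"linear": [0, 0, -0.025], "delta_rot": [0, 0, 0], "grip": 0.05}, {"linear": [0, 0, -0.025], "delta_rot": [0, 0, 0], "grip": 0.05}, {"linear": [0, 0, -0.025], "delta_rot": [0, 0, 0], "grip": 0.05}, {"linear": [-0.01, -0.006, -0.02], "delta_rot": [0, 0, 0], "grip": 0.05}, {"linear": [-0.02, -0.012, -0.01], "delta_rot": [0, 0, 0], "grip": 0.05}, {"linear": [-0.025, -0.015, 0], "delta_rot": [0, 0, 0], "grip": 0.05}, {"linear": [-0.025, -0.015, 0], "delta_rot": [0, 0, 0], "grip": 0.05}, {"linear": [-0.025, -0.015, 0], "delta_rot": [0, 0, 0], "grip": 0.05}]}}

```text
t: 4.5
tool_pos: [0.5172, 0.152, 0.1615]
tool_rot: [-0.657, -3.072, 0.0]
contact_force: [0.6, -0.5, -0.9]
opening: 0.0618
grip_force: 27.7
```

{"fn": "jog_arm", "kwargs": {"steps": [{"linear": [-0.025, -0.0155, 0], "delta_rot": [0, 0, 0], "grip": 0.05}, {"linear": [-0.025, -0.0155, 0], "delta_rot": [0, 0, 0], "grip": 0.05}, {"linear": [-0.025, -0.0155, 0], "delta_rot": [0, 0, 0], "grip": 0.05}, {"linear": [-0.025, -0.0155, 0], "delta_rot": [0, 0, 0], "grip": 0.05}, {"linear": [-0.025, -0.0155, 0], "delta_rot": [0, 0, 0], "grip": 0.05}, {"linear": [-0.025, -0.0155, 0], "delta_rot": [0, 0, 0], "grip": 0.05}, {"linear": [-0.02, -0.012, 0], "delta_rot": [0, 0, 0], "grip": 0.05}, {"linear": [-0.01, -0.006, 0], "delta_rot": [0, 0, 0], "grip": 0.05}, {"linear": [0, 0, 0], "delta_rot": [0, 0, 0], "grip": 0.05}, {"linear": [0, 0, 0], "delta_rot": [0, 0, 0], "grip": 0.05}]}}

```text
t: 5.5
tool_pos: [0.6352, -0.0213, 0.1611]
tool_rot: [-0.657, -3.071, -0.001]
contact_force: [0.4, 0.5, -1.5]
opening: 0.0616
grip_force: 27.7
```

```bash
python3 go.py .6360 -.0216 .036; python3 -c "
from h import *
snap('wrist','w2')"
```

```text
t 5.50 delta [-1.000e-03  1.000e-04  1.251e-01] pos [ 0.6352 -0.0213  0.1611] y-axis yaw 65.8 tilt z [-0.001  0.001 -1.   ] open 0.0616
```

View pics/w2.png

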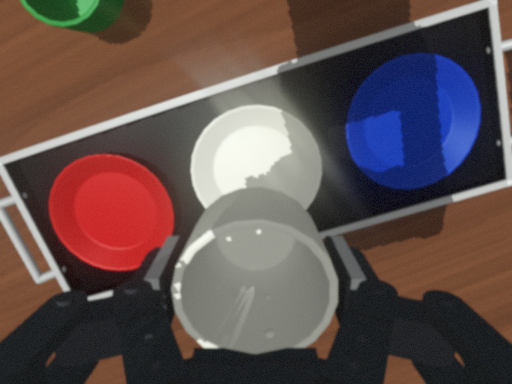

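The wrist view shows the cup held upright, the red saucer at (110,212), the blue one at (413,120), and the white one partly visible at (256,165). I'll check the saucer centres from this view.

Run:
```python
from m import *
z=np.load('w2.npz');X=z['X'];im=z['im'].astype(int)
for n,m in dict(red=im[...,0]>im[...,1]+100,blue=im[...,2]>im[...,0]+60).items():
    m=cv2.morphologyEx(m.astype(np.uint8),cv2.MORPH_OPEN,np.ones((5,5)))
    c=max(cv2.findContours(m,0,1)[0],key=cv2.contourArea)
    m2=np.zeros_like(m);cv2.drawContours(m2,[c],-1,1,3);Q=X[(m2>0)&(m>0)];Q=Q[(Q[:,2]>.016)&(Q[:,2]<.025)]
    print(n,circ(Q),Q[:,2].mean(),len(Q))
f=X[130:165,215:240].reshape(-1,3);print('white flat z',np.nanmedian(f,axis=0))
```

```text
red (array([ 0.61813787, -0.15543139,  0.05483224]), np.float64(0.0013337666984932024)) 0.019453181366256362 833
blue (array([0.65135076, 0.11704743, 0.05523113]), np.float64(0.0007163545219302432)) 0.01980221673380536 941
white flat z [ 0.60682207 -0.03421849  0.01009658]
```

{"fn": "jog_arm", "kwargs": {"steps": [{"linear": [0, 0.0017, 0.01], "delta_rot": [0, 0, 0], "grip": 0.05}, {"linear": [0, 0, 0.025], "delta_rot": [0, 0, 0], "grip": 0.05}, {"linear": [0, 0, 0.025], "delta_rot": [0, 0, 0], "grip": 0.05}, {"linear": [0, 0, 0.025], "delta_rot": [0, 0, 0], "grip": 0.05}, {"linear": [0, 0, 0.015], "delta_rot": [0, 0, 0], "grip": 0.05}, {"linear": [0, 0, 0.01], "delta_rot": [0, 0, 0], "grip": 0.05}, {"linear": [0, 0, 0.006], "delta_rot": [0, 0, 0], "grip": 0.05}, {"linear": [0, 0, 0.004], "delta_rot": [0, 0, 0], "grip": 0.05}, {"linear": [0, 0, 0], "delta_rot": [0, 0, 0], "grip": 0.05}, {"linear": [0, 0, 0], "delta_rot": [0, 0, 0], "grip": 0.05}]}}

```text
t: 6.55
tool_pos: [0.6373, -0.0205, 0.0425]
tool_rot: [0.657, 3.07, 0.0]
contact_force: [-0.0, -1.0, -0.2]
opening: 0.0618
grip_force: 27.7
```

{"fn": "jog_arm", "kwargs": {"steps": [{"linear": [0, 0, 0.002], "delta_rot": [0, 0, 0], "grip": 0.05}, {"linear": [0, 0, 0.001], "delta_rot": [0, 0, 0], "grip": 0.05}, {"linear": [0, 0, 0.001], "delta_rot": [0, 0, 0], "grip": 0.05}, {"linear": [0, 0, 0], "delta_rot": [0, 0, 0], "grip": 0.05}]}}

```text
t: 6.95
tool_pos: [0.6364, -0.0204, 0.0373]
tool_rot: [-0.658, -3.072, 0.0]
contact_force: [-0.6, 0.3, -1.5]
opening: 0.0614
grip_force: 27.7
```

{"fn": "jog_arm", "kwargs": {"steps": [{"linear": [0, 0, 0.001], "delta_rot": [0, 0, 0], "grip": 0.05}, {"linear": [0, 0, 0.001], "delta_rot": [0, 0, 0], "grip": 0.05}, {"linear": [0, 0, 0.001], "delta_rot": [0, 0, 0], "grip": 0.05}, {"linear": [0, 0, 0], "delta_rot": [0, 0, 0], "grip": 0.05}, {"linear": [0, 0, 0], "delta_rot": [0, 0, 0], "grip": 0.05}]}}

```text
t: 7.45
tool_pos: [0.6365, -0.0204, 0.0344]
tool_rot: [-0.658, -3.072, 0.0]
contact_force: [0.0, 0.3, -1.2]
opening: 0.0613
grip_force: 27.7
```

{"fn": "jog_arm", "kwargs": {"steps": [{"linear": [0, 0, 0.001], "delta_rot": [0, 0, 0], "grip": 0.05}, {"linear": [0, 0, 0], "delta_rot": [0, 0, 0], "grip": 0.05}, {"linear": [0, 0, 0], "delta_rot": [0, 0, 0], "grip": 0.05}]}}

```text
t: 7.75
tool_pos: [0.6365, -0.0204, 0.0335]
tool_rot: [-0.658, -3.072, -0.0]
contact_force: [-1.2, 0.3, -0.5]
opening: 0.0618
grip_force: 27.7
```

{"fn": "jog_arm", "kwargs": {"steps": [{"linear": [0, 0, 0.0006], "delta_rot": [0, 0, 0], "grip": 0.05}, {"linear": [0, 0, 0], "delta_rot": [0, 0, 0], "grip": 0.05}, {"linear": [0, 0, 0], "delta_rot": [0, 0, 0], "grip": 0.05}]}}

```text
t: 8.05
tool_pos: [0.6365, -0.0204, 0.0329]
tool_rot: [-0.658, -3.072, -0.0]
contact_force: [1.0, 0.5, -1.4]
opening: 0.0614
grip_force: 27.7
```

{"fn": "jog_arm", "kwargs": {"steps": [{"linear": [0, 0, 0.0006], "delta_rot": [0, 0, 0], "grip": 0.05}, {"linear": [0, 0, 0], "delta_rot": [0, 0, 0], "grip": 0.05}, {"linear": [0, 0, 0], "delta_rot": [0, 0, 0], "grip": 0.05}]}}

```text
t: 8.35
tool_pos: [0.6367, -0.0204, 0.0325]
tool_rot: [0.658, 3.072, -0.0]
contact_force: [0.2, -0.2, 1.2]
opening: 0.0618
grip_force: 27.7
```

Contact was felt at z≈0.0325, as predicted. I'll release and rise.

{"fn": "jog_arm", "kwargs": {"steps": [{"linear": [0, 0, 0], "delta_rot": [0, 0, 0], "grip": 0.064}, {"linear": [0, 0, 0], "delta_rot": [0, 0, 0], "grip": 0.067}, {"linear": [0, 0, 0], "delta_rot": [0, 0, 0], "grip": 0.072}, {"linear": [0, 0, 0], "delta_rot": [0, 0, 0], "grip": 0.074}, {"linear": [0, 0, 0], "delta_rot": [0, 0, 0], "grip": 0.074}, {"linear": [0, 0, -0.01], "delta_rot": [0, 0, 0], "grip": 0.074}, {"linear": [0, 0, -0.025], "delta_rot": [0, 0, 0], "grip": 0.08}, {"linear": [0, 0, -0.03], "delta_rot": [0, 0, 0], "grip": 0.085}, {"linear": [0, 0, -0.03], "delta_rot": [0, 0, 0], "grip": 0.085}, {"linear": [0, 0, -0.03], "delta_rot": [0, 0, 0], "grip": 0.085}]}}

```text
t: 9.35
tool_pos: [0.6366, -0.0204, 0.1594]
tool_rot: [0.658, 3.071, 0.0]
contact_force: [0.3, -0.4, 0.6]
opening: 0.0851
grip_force: 0.0
```

```bash
python3 go.py .4442 .0837 .15
```

```text
t 9.35 delta [0.2181 0.0162 0.0092] pos [ 0.6366 -0.0204  0.1594] y-axis yaw 65.8 tilt z [ 0.001 -0.    -1.   ] open 0.0851
```

{"fn": "jog_arm", "kwargs": {"steps": [{"linear": [0.012, 0.001, -0.005], "delta_rot": [0, 0, 0], "grip": 0.085}, {"linear": [0.026, 0.002, 0], "delta_rot": [0, 0, 0], "grip": 0.085}, {"linear": [0.03, 0.002, 0], "delta_rot": [0, 0, 0], "grip": 0.085}, {"linear": [0.03, 0.002, 0], "delta_rot": [0, 0, 0], "grip": 0.085}, {"linear": [0.03, 0.002, 0], "delta_rot": [0, 0, 0], "grip": 0.085}, {"linear": [0.03, 0.002, 0], "delta_rot": [0, 0, 0], "grip": 0.085}, {"linear": [0.03, 0.002, 0.01], "delta_rot": [0, 0, 0], "grip": 0.085}, {"linear": [0.02, 0.002, 0.01], "delta_rot": [0, 0, 0], "grip": 0.085}, {"linear": [0.01, 0.001, 0.005], "delta_rot": [0, 0, 0], "grip": 0.085}, {"linear": [0, 0, 0], "delta_rot": [0, 0, 0], "grip": 0.085}]}}

```text
t: 10.35
tool_pos: [0.4425, 0.084, 0.1359]
tool_rot: [-0.655, -3.07, 0.001]
contact_force: [0.1, -0.3, -0.3]
opening: 0.0848
grip_force: 0.0
```

{"fn": "jog_arm", "kwargs": {"steps": [{"linear": [0, 0, 0], "delta_rot": [0, 0, 0], "grip": 0.085}, {"linear": [0, 0, 0], "delta_rot": [0, 0, 0], "grip": 0.085}]}}

```text
t: 10.55
tool_pos: [0.4453, 0.0831, 0.1381]
tool_rot: [0.658, 3.07, 0.0]
contact_force: [0.4, -0.7, 0.0]
opening: 0.0852
grip_force: 0.0
```

```bash
python3 - <<'E'
from m import *
im,X=snap('wrist','w3')
cup(X,(252,187),55)
im,X=snap('top','top1')
cup(X,(280,168),17,zb=.01)
E
python3 go.py .4442 .0837 .022
```

```text
(252, 187) top z 0.0585 centre [0.4433 0.0848 0.0288] rms 0.0011 1483 handle deg -42.659361213880494 97
(280, 168) top z 0.0692 centre [ 0.6376 -0.0211  0.0289] rms 0.0012 93 handle deg -11.025834168974013 13
t 10.65 delta [1.200e-03 1.000e-04 1.159e-01] pos [0.4452 0.0831 0.1379] y-axis yaw 65.8 tilt z [ 0.001 -0.    -1.   ] open 0.0850
```

View pics/w3.png

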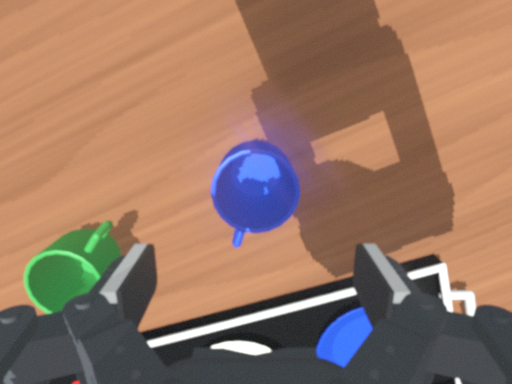

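The blue cup is at (255,187), with its handle at (238,238) clear of the fingers. The top camera puts the white cup within 2 mm of its saucer's middle.

{"fn": "jog_arm", "kwargs": {"steps": [{"linear": [0.0018, 0.0005, 0.01], "delta_rot": [0, 0, 0], "grip": 0.085}, {"linear": [0, 0, 0.02], "delta_rot": [0, 0, 0], "grip": 0.085}, {"linear": [0, 0, 0.02], "delta_rot": [0, 0, 0], "grip": 0.085}, {"linear": [0, 0, 0.02], "delta_rot": [0, 0, 0], "grip": 0.085}, {"linear": [0, 0, 0.02], "delta_rot": [0, 0, 0], "grip": 0.085}, {"linear": [0, 0, 0.015], "delta_rot": [0, 0, 0], "grip": 0.085}, {"linear": [0, 0, 0.01], "delta_rot": [0, 0, 0], "grip": 0.085}, {"linear": [0, 0, 0], "delta_rot": [0, 0, 0], "grip": 0.085}, {"linear": [0, 0, 0], "delta_rot": [0, 0, 0], "grip": 0.085}, {"linear": [0, 0, 0], "delta_rot": [0, 0, 0], "grip": 0.085}]}}

```text
t: 11.65
tool_pos: [0.4436, 0.0847, 0.0232]
tool_rot: [0.657, 3.07, 0.001]
contact_force: [0.0, -0.0, 0.1]
opening: 0.0848
grip_force: 0.0
```

{"fn": "jog_arm", "kwargs": {"steps": [{"linear": [0, 0, 0], "delta_rot": [0, 0, 0], "grip": 0.07}, {"linear": [0, 0, 0], "delta_rot": [0, 0, 0], "grip": 0.066}, {"linear": [0, 0, 0], "delta_rot": [0, 0, 0], "grip": 0.062}, {"linear": [0, 0, 0], "delta_rot": [0, 0, 0], "grip": 0.058}, {"linear": [0, 0, 0], "delta_rot": [0, 0, 0], "grip": 0.05}, {"linear": [0, 0, 0], "delta_rot": [0, 0, 0], "grip": 0.05}, {"linear": [0, 0, 0], "delta_rot": [0, 0, 0], "grip": 0.05}, {"linear": [0, 0, 0], "delta_rot": [0, 0, 0], "grip": 0.05}]}}

```text
t: 12.45
tool_pos: [0.4433, 0.0845, 0.0233]
tool_rot: [0.657, 3.071, -0.0]
contact_force: [-2.8, -0.8, 6.2]
opening: 0.0622
grip_force: 26.1
```

```bash
python3 go.py .6520 .1160 .161
```

```text
t 12.45 delta [-0.1776  0.1141 -0.1376] pos [0.4433 0.0845 0.0233] y-axis yaw 65.8 tilt z [ 0.001 -0.    -1.   ] open 0.0622
```

{"fn": "jog_arm", "kwargs": {"steps": [{"linear": [0, 0, -0.01], "delta_rot": [0, 0, 0], "grip": 0.05}, {"linear": [0, 0, -0.025], "delta_rot": [0, 0, 0], "grip": 0.05}, {"linear": [0, 0, -0.025], "delta_rot": [0, 0, 0], "grip": 0.05}, {"linear": [0, 0, -0.025], "delta_rot": [0, 0, 0], "grip": 0.05}, {"linear": [0, 0, -0.025], "delta_rot": [0, 0, 0], "grip": 0.05}, {"linear": [-0.01, 0.006, -0.02], "delta_rot": [0, 0, 0], "grip": 0.05}, {"linear": [-0.018, 0.012, -0.008], "delta_rot": [0, 0, 0], "grip": 0.05}, {"linear": [-0.025, 0.016, 0], "delta_rot": [0, 0, 0], "grip": 0.05}, {"linear": [-0.025, 0.016, 0], "delta_rot": [0, 0, 0], "grip": 0.05}, {"linear": [-0.025, 0.016, 0], "delta_rot": [0, 0, 0], "grip": 0.05}]}}

```text
t: 13.45
tool_pos: [0.5646, 0.103, 0.1605]
tool_rot: [-0.658, -3.072, -0.0]
contact_force: [0.2, 0.3, -2.0]
opening: 0.0618
grip_force: 27.9
```

{"fn": "jog_arm", "kwargs": {"steps": [{"linear": [-0.025, 0.016, 0], "delta_rot": [0, 0, 0], "grip": 0.05}, {"linear": [-0.025, 0.016, 0], "delta_rot": [0, 0, 0], "grip": 0.05}, {"linear": [-0.016, 0.01, 0], "delta_rot": [0, 0, 0], "grip": 0.05}, {"linear": [-0.0086, 0.006, 0], "delta_rot": [0, 0, 0], "grip": 0.05}, {"linear": [0, 0, 0], "delta_rot": [0, 0, 0], "grip": 0.05}, {"linear": [0, 0, 0], "delta_rot": [0, 0, 0], "grip": 0.05}, {"linear": [0, 0, 0], "delta_rot": [0, 0, 0], "grip": 0.05}]}}

```text
t: 14.15
tool_pos: [0.6505, 0.1159, 0.1602]
tool_rot: [-0.657, -3.071, 0.0]
contact_force: [0.1, 0.4, -0.9]
opening: 0.062
grip_force: 27.9
```

```bash
python3 go.py .6520 .1160 .0385
```

```text
t 14.15 delta [-0.0014  0.0007  0.1217] pos [0.6505 0.1159 0.1602] y-axis yaw 65.8 tilt z [-0.001 -0.    -1.   ] open 0.0620
```

{"fn": "jog_arm", "kwargs": {"steps": [{"linear": [-0.001, 0.0007, 0.01], "delta_rot": [0, 0, 0], "grip": 0.05}, {"linear": [0, 0, 0.025], "delta_rot": [0, 0, 0], "grip": 0.05}, {"linear": [0, 0, 0.025], "delta_rot": [0, 0, 0], "grip": 0.05}, {"linear": [0, 0, 0.025], "delta_rot": [0, 0, 0], "grip": 0.05}, {"linear": [0, 0, 0.015], "delta_rot": [0, 0, 0], "grip": 0.05}, {"linear": [0, 0, 0.01], "delta_rot": [0, 0, 0], "grip": 0.05}, {"linear": [0, 0, 0.007], "delta_rot": [0, 0, 0], "grip": 0.05}, {"linear": [0, 0, 0.004], "delta_rot": [0, 0, 0], "grip": 0.05}, {"linear": [0, 0, 0], "delta_rot": [0, 0, 0], "grip": 0.05}, {"linear": [0, 0, 0], "delta_rot": [0, 0, 0], "grip": 0.05}]}}

```text
t: 15.15
tool_pos: [0.6534, 0.1162, 0.0403]
tool_rot: [0.657, 3.07, 0.001]
contact_force: [-0.6, 0.2, -2.0]
opening: 0.0616
grip_force: 27.9
```

{"fn": "jog_arm", "kwargs": {"steps": [{"linear": [0, 0, 0.001], "delta_rot": [0, 0, 0], "grip": 0.05}, {"linear": [0, 0, 0.001], "delta_rot": [0, 0, 0], "grip": 0.05}, {"linear": [0, 0, 0], "delta_rot": [0, 0, 0], "grip": 0.05}, {"linear": [0, 0, 0], "delta_rot": [0, 0, 0], "grip": 0.05}]}}

```text
t: 15.55
tool_pos: [0.6527, 0.1162, 0.0373]
tool_rot: [0.658, 3.072, 0.0]
contact_force: [-0.5, -0.6, -0.9]
opening: 0.0617
grip_force: 27.9
```

{"fn": "jog_arm", "kwargs": {"steps": [{"linear": [0, 0, 0.001], "delta_rot": [0, 0, 0], "grip": 0.05}, {"linear": [0, 0, 0.001], "delta_rot": [0, 0, 0], "grip": 0.05}, {"linear": [0, 0, 0.001], "delta_rot": [0, 0, 0], "grip": 0.05}, {"linear": [0, 0, 0.0005], "delta_rot": [0, 0, 0], "grip": 0.05}, {"linear": [0, 0, 0], "delta_rot": [0, 0, 0], "grip": 0.05}, {"linear": [0, 0, 0], "delta_rot": [0, 0, 0], "grip": 0.05}]}}

```text
t: 16.15
tool_pos: [0.6526, 0.1162, 0.0338]
tool_rot: [-0.658, -3.072, 0.0]
contact_force: [0.4, 0.7, -1.4]
opening: 0.0622
grip_force: 27.9
```

{"fn": "jog_arm", "kwargs": {"steps": [{"linear": [0, 0, 0.0005], "delta_rot": [0, 0, 0], "grip": 0.05}, {"linear": [0, 0, 0], "delta_rot": [0, 0, 0], "grip": 0.05}, {"linear": [0, 0, 0], "delta_rot": [0, 0, 0], "grip": 0.05}]}}

```text
t: 16.45
tool_pos: [0.6527, 0.1162, 0.0334]
tool_rot: [0.658, 3.072, 0.0]
contact_force: [1.0, 1.6, -1.3]
opening: 0.0616
grip_force: 27.9
```

{"fn": "jog_arm", "kwargs": {"steps": [{"linear": [0, 0, 0.0006], "delta_rot": [0, 0, 0], "grip": 0.05}, {"linear": [0, 0, 0], "delta_rot": [0, 0, 0], "grip": 0.05}, {"linear": [0, 0, 0], "delta_rot": [0, 0, 0], "grip": 0.05}]}}

```text
t: 16.75
tool_pos: [0.6529, 0.1162, 0.0333]
tool_rot: [0.657, 3.072, -0.0]
contact_force: [-2.3, -0.9, 3.8]
opening: 0.0614
grip_force: 28.2
```

Contact. Release and rise.

{"fn": "jog_arm", "kwargs": {"steps": [{"linear": [0, 0, 0], "delta_rot": [0, 0, 0], "grip": 0.064}, {"linear": [0, 0, 0], "delta_rot": [0, 0, 0], "grip": 0.067}, {"linear": [0, 0, 0], "delta_rot": [0, 0, 0], "grip": 0.072}, {"linear": [0, 0, 0], "delta_rot": [0, 0, 0], "grip": 0.074}, {"linear": [0, 0, 0], "delta_rot": [0, 0, 0], "grip": 0.074}, {"linear": [0, 0, -0.01], "delta_rot": [0, 0, 0], "grip": 0.074}, {"linear": [0, 0, -0.025], "delta_rot": [0, 0, 0], "grip": 0.08}, {"linear": [0, 0, -0.03], "delta_rot": [0, 0, 0], "grip": 0.085}, {"linear": [0, 0, -0.03], "delta_rot": [0, 0, 0], "grip": 0.085}, {"linear": [0, 0, -0.03], "delta_rot": [0, 0, 0], "grip": 0.085}]}}

```text
t: 17.75
tool_pos: [0.6527, 0.1162, 0.1598]
tool_rot: [0.657, 3.071, 0.0]
contact_force: [0.1, 0.8, 0.4]
opening: 0.085
grip_force: 0.0
```

```bash
python3 go.py .5915 .3675 .17; python3 -c "
from station import ctrl;print(ctrl.get_obs()['q'])"
```

```text
t 17.75 delta [ 0.1587  0.2042 -0.0102] pos [0.6527 0.1162 0.1598] y-axis yaw 65.8 tilt z [ 0.001  0.    -1.   ] open 0.0850
[ 6.40300285e-02  1.90566206e-01  1.58442188e+00  5.74103531e-06
  1.36572560e+00 -1.08497593e+00]
```

{"fn": "jog_arm", "kwargs": {"steps": [{"linear": [0.01, 0.013, -0.01], "delta_rot": [0, 0, 0], "grip": 0.085}, {"linear": [0.02, 0.0255, 0], "delta_rot": [0, 0, 0], "grip": 0.085}, {"linear": [0.02, 0.0255, 0], "delta_rot": [0, 0, 0], "grip": 0.085}, {"linear": [0.02, 0.0255, 0], "delta_rot": [0, 0, 0], "grip": 0.085}, {"linear": [0.02, 0.0255, 0], "delta_rot": [0, 0, 0], "grip": 0.085}, {"linear": [0.02, 0.0255, 0], "delta_rot": [0, 0, 0], "grip": 0.085}, {"linear": [0.02, 0.0255, 0], "delta_rot": [0, 0, 0], "grip": 0.085}, {"linear": [0.02, 0.0255, 0], "delta_rot": [0, 0, 0], "grip": 0.085}, {"linear": [0.0087, 0.0127, 0], "delta_rot": [0, 0, 0], "grip": 0.085}, {"linear": [0, 0, 0], "delta_rot": [0, 0, -5], "grip": 0.085}]}}

```text
t: 18.75
tool_pos: [0.59, 0.37, 0.1669]
tool_rot: [-0.514, -3.098, 0.0]
contact_force: [0.3, 0.5, -0.3]
opening: 0.085
grip_force: 0.0
```

{"fn": "jog_arm", "kwargs": {"steps": [{"linear": [0, 0, 0], "delta_rot": [0, 0, -8], "grip": 0.085}, {"linear": [0, 0, 0], "delta_rot": [0, 0, -8], "grip": 0.085}, {"linear": [0, 0, 0], "delta_rot": [0, 0, -8], "grip": 0.085}, {"linear": [0, 0, 0], "delta_rot": [0, 0, -8], "grip": 0.085}, {"linear": [0, 0, 0], "delta_rot": [0, 0, -8], "grip": 0.085}, {"linear": [0, 0, 0], "delta_rot": [0, 0, -8], "grip": 0.085}, {"linear": [0, 0, 0], "delta_rot": [0, 0, -6], "grip": 0.085}, {"linear": [0, 0, 0], "delta_rot": [0, 0, -3], "grip": 0.085}, {"linear": [0, 0, 0], "delta_rot": [0, 0, 0], "grip": 0.085}, {"linear": [0, 0, 0], "delta_rot": [0, 0, 0], "grip": 0.085}]}}

```text
t: 19.75
tool_pos: [0.5912, 0.3673, 0.1672]
tool_rot: [1.016, -2.972, 0.0]
contact_force: [-0.2, -0.6, 0.8]
opening: 0.0849
grip_force: 0.0
```

```bash
python3 - <<'E'
from m import *
im,X=snap('wrist','w4')
m=(im[...,0].astype(int)>im[...,1]+60)
P=X[m&(X[...,2]<.065)&(X[...,2]>.054)];P=P[np.hypot(P[:,0]-.5915,P[:,1]-.3675)<.045]
print(circ(P),len(P))
im,X=snap('top','top1')
cup(X,(232,163),17,zb=.01);cup(X,(280,168),17,zb=.01)
E
python3 go.py .5915 .3675 .022
```

```text
(array([0.59063547, 0.36788543, 0.02879217]), np.float64(0.0010738631475672063)) 1168
(232, 163) top z 0.0694 centre [0.6546 0.1139 0.0291] rms 0.0011 87 handle deg -42.44279755177445 19
(280, 168) top z 0.0693 centre [ 0.6378 -0.0213  0.0289] rms 0.0012 88 handle deg -10.959537121141404 13
t 19.85 delta [-0.0002  0.      0.1455] pos [0.5914 0.3674 0.1675] y-axis yaw 127.8 tilt z [-0. -0. -1.] open 0.0850
```

View pics/w4.png

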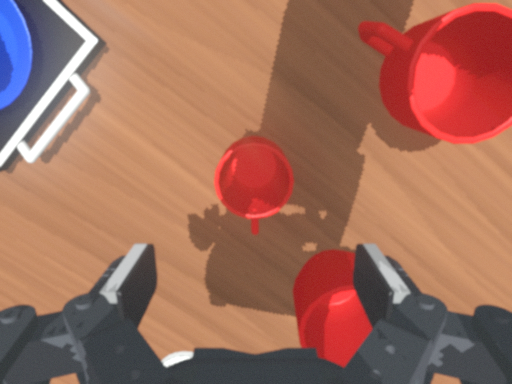

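The small red cup is at (254,178), with its handle at (255,226) perpendicular to the fingers and the big red cups clear of the finger paths. The blue cup sits within 2 mm of its saucer's middle.

{"fn": "jog_arm", "kwargs": {"steps": [{"linear": [0, 0, 0.015], "delta_rot": [0, 0, 0], "grip": 0.085}, {"linear": [0, 0, 0.025], "delta_rot": [0, 0, 0], "grip": 0.085}, {"linear": [0, 0, 0.025], "delta_rot": [0, 0, 0], "grip": 0.085}, {"linear": [0, 0, 0.02], "delta_rot": [0, 0, 0], "grip": 0.085}, {"linear": [0, 0, 0.02], "delta_rot": [0, 0, 0], "grip": 0.085}, {"linear": [0, 0, 0.015], "delta_rot": [0, 0, 0], "grip": 0.085}, {"linear": [0, 0, 0.015], "delta_rot": [0, 0, 0], "grip": 0.085}, {"linear": [0, 0, 0.0095], "delta_rot": [0, 0, 0], "grip": 0.085}, {"linear": [0, 0, 0], "delta_rot": [0, 0, 0], "grip": 0.085}, {"linear": [0, 0, 0], "delta_rot": [0, 0, 0], "grip": 0.085}]}}

```text
t: 20.85
tool_pos: [0.5918, 0.3677, 0.0236]
tool_rot: [-1.018, 2.971, 0.0]
contact_force: [0.1, 0.2, -0.7]
opening: 0.0846
grip_force: 0.0
```

{"fn": "jog_arm", "kwargs": {"steps": [{"linear": [0, 0, 0], "delta_rot": [0, 0, 0], "grip": 0.07}, {"linear": [0, 0, 0], "delta_rot": [0, 0, 0], "grip": 0.066}, {"linear": [0, 0, 0], "delta_rot": [0, 0, 0], "grip": 0.062}, {"linear": [0, 0, 0], "delta_rot": [0, 0, 0], "grip": 0.058}, {"linear": [0, 0, 0], "delta_rot": [0, 0, 0], "grip": 0.05}, {"linear": [0, 0, 0], "delta_rot": [0, 0, 0], "grip": 0.05}, {"linear": [0, 0, 0], "delta_rot": [0, 0, 0], "grip": 0.05}, {"linear": [0, 0, 0], "delta_rot": [0, 0, 0], "grip": 0.05}]}}

```text
t: 21.65
tool_pos: [0.5922, 0.3677, 0.0242]
tool_rot: [-1.018, 2.97, 0.0]
contact_force: [0.3, -1.2, 5.2]
opening: 0.0593
grip_force: 27.7
```

```bash
python3 go.py .6180 -.1565 .181
```

```text
t 21.65 delta [ 0.3009 -0.4299 -0.157 ] pos [0.5922 0.3677 0.0242] y-axis yaw 127.8 tilt z [ 0.002  0.001 -1.   ] open 0.0593
```

The opening reads 59.3 mm against 62 for the others, so I'll lift a little and check.

{"fn": "jog_arm", "kwargs": {"steps": [{"linear": [0, 0, -0.005], "delta_rot": [0, 0, 0], "grip": 0.05}, {"linear": [0, 0, -0.015], "delta_rot": [0, 0, 0], "grip": 0.05}, {"linear": [0, 0, -0.02], "delta_rot": [0, 0, 0], "grip": 0.05}, {"linear": [0, 0, 0], "delta_rot": [0, 0, 0], "grip": 0.05}, {"linear": [0, 0, 0], "delta_rot": [0, 0, 0], "grip": 0.05}]}}

```text
t: 22.15
tool_pos: [0.5916, 0.3677, 0.0638]
tool_rot: [-1.018, 2.971, 0.0]
contact_force: [0.1, 0.0, -1.3]
opening: 0.0599
grip_force: 27.6
```

Run:
```python
from m import *
im,X=snap('wrist','w5')
o=ctrl.get_obs();print(o['tool_pos'],o['opening'],o['grip_force'])
m=(im[...,0].astype(int)>im[...,1]+60)
w=X[m&(np.hypot(X[...,0]-.592,X[...,1]-.368)<.04)];zt=np.nanmax(w[:,2])
P=w[w[:,2]>zt-.005]
print(zt,circ(P),len(P));A=np.c_[P[:,:2]-P[:,:2].mean(0),np.ones(len(P))];print('slope',np.linalg.lstsq(A,P[:,2],rcond=None)[0])
```

```text
[0.59100068 0.3673171  0.06264321] 0.05959196557752334 27.569525832986095
0.15381512072671294 (array([5.60852382e-01, 3.78220073e-01, 3.77558799e-04]), np.float64(9.056609710340054e-11)) 2
slope [ 1.52577523 -1.45200255  0.15302098]
```

View pics/w5.png

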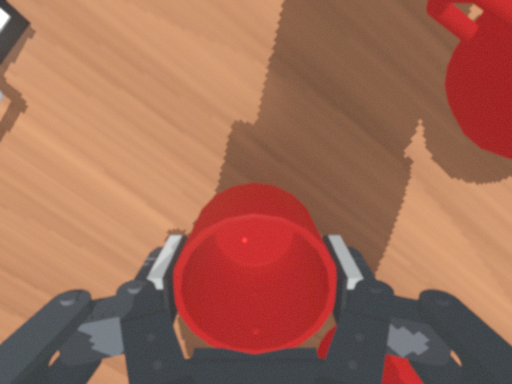

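The red cup is held upright between the pads, with its rim at (174–336, 215–355) as it was for the white cup. I'll carry it to the red saucer.

{"fn": "jog_arm", "kwargs": {"steps": [{"linear": [0, 0, -0.015], "delta_rot": [0, 0, 0], "grip": 0.05}, {"linear": [0, 0, -0.025], "delta_rot": [0, 0, 0], "grip": 0.05}, {"linear": [0, 0, -0.025], "delta_rot": [0, 0, 0], "grip": 0.05}, {"linear": [0, 0, -0.025], "delta_rot": [0, 0, 0], "grip": 0.05}, {"linear": [0.008, -0.0114, -0.02], "delta_rot": [0, 0, 0], "grip": 0.05}, {"linear": [0.016, -0.0229, -0.007], "delta_rot": [0, 0, 0], "grip": 0.05}, {"linear": [0.018, -0.0257, 0], "delta_rot": [0, 0, 0], "grip": 0.05}, {"linear": [0.018, -0.0257, 0], "delta_rot": [0, 0, 0], "grip": 0.05}, {"linear": [0.018, -0.0257, 0], "delta_rot": [0, 0, 0], "grip": 0.05}, {"linear": [0.018, -0.0257, 0], "delta_rot": [0, 0, 0], "grip": 0.05}]}}

```text
t: 23.2
tool_pos: [0.5993, 0.1991, 0.1803]
tool_rot: [1.019, -2.971, -0.0]
contact_force: [0.6, -0.3, -1.8]
opening: 0.0597
grip_force: 27.7
```

{"fn": "jog_arm", "kwargs": {"steps": [{"linear": [0.018, -0.0257, 0], "delta_rot": [0, 0, 0], "grip": 0.05}, {"linear": [0.018, -0.0257, 0], "delta_rot": [0, 0, 0], "grip": 0.05}, {"linear": [0.018, -0.0257, 0], "delta_rot": [0, 0, 0], "grip": 0.05}, {"linear": [0.018, -0.0257, 0], "delta_rot": [0, 0, 0], "grip": 0.05}, {"linear": [0.018, -0.0257, 0], "delta_rot": [0, 0, 0], "grip": 0.05}, {"linear": [0.018, -0.0257, 0], "delta_rot": [0, 0, 0], "grip": 0.05}, {"linear": [0.018, -0.0257, 0], "delta_rot": [0, 0, 0], "grip": 0.05}, {"linear": [0.018, -0.0257, 0], "delta_rot": [0, 0, 0], "grip": 0.05}, {"linear": [0.018, -0.0257, 0], "delta_rot": [0, 0, 0], "grip": 0.05}, {"linear": [0.018, -0.0257, 0], "delta_rot": [0, 0, 0], "grip": 0.05}]}}

```text
t: 24.2
tool_pos: [0.6149, -0.1143, 0.1804]
tool_rot: [1.018, -2.972, -0.001]
contact_force: [0.2, 0.4, -1.2]
opening: 0.0596
grip_force: 27.7
```

{"fn": "jog_arm", "kwargs": {"steps": [{"linear": [0.016, -0.0229, 0], "delta_rot": [0, 0, 0], "grip": 0.05}, {"linear": [0.009, -0.0128, 0], "delta_rot": [0, 0, 0], "grip": 0.05}, {"linear": [0, 0, 0], "delta_rot": [0, 0, 0], "grip": 0.05}, {"linear": [0, 0, 0], "delta_rot": [0, 0, 0], "grip": 0.05}, {"linear": [0, 0, 0], "delta_rot": [0, 0, 0], "grip": 0.05}]}}

```text
t: 24.7
tool_pos: [0.6173, -0.1553, 0.1801]
tool_rot: [1.02, -2.971, -0.001]
contact_force: [0.2, -0.8, -0.6]
opening: 0.06
grip_force: 27.7
```

```bash
python3 go.py .6180 -.1565 .0385;python3 -c "
from station import ctrl;print(ctrl.get_obs()['q'])"
```

```text
t 24.70 delta [ 0.0002 -0.0014  0.1416] pos [ 0.6173 -0.1553  0.1801] y-axis yaw 127.9 tilt z [-0.     0.001 -1.   ] open 0.0600
[-3.63562213e-01  1.15065238e-01  1.63338501e+00  5.09786263e-04
  1.39363827e+00 -2.59597510e+00]
```

{"fn": "jog_arm", "kwargs": {"steps": [{"linear": [0.0014, 0, 0.015], "delta_rot": [0, 0, 0], "grip": 0.05}, {"linear": [0, 0, 0.025], "delta_rot": [0, 0, 0], "grip": 0.05}, {"linear": [0, 0, 0.025], "delta_rot": [0, 0, 0], "grip": 0.05}, {"linear": [0, 0, 0.025], "delta_rot": [0, 0, 0], "grip": 0.05}, {"linear": [0, 0, 0.02], "delta_rot": [0, 0, 0], "grip": 0.05}, {"linear": [0, 0, 0.015], "delta_rot": [0, 0, 0], "grip": 0.05}, {"linear": [0, 0, 0.01], "delta_rot": [0, 0, 0], "grip": 0.05}, {"linear": [0, 0, 0.006], "delta_rot": [0, 0, 0], "grip": 0.05}, {"linear": [0, 0, 0], "delta_rot": [0, 0, 0], "grip": 0.05}, {"linear": [0, 0, 0], "delta_rot": [0, 0, 0], "grip": 0.05}]}}

```text
t: 25.7
tool_pos: [0.6169, -0.1577, 0.0401]
tool_rot: [-1.018, 2.971, -0.002]
contact_force: [0.2, 0.7, -1.7]
opening: 0.0599
grip_force: 27.7
```

{"fn": "jog_arm", "kwargs": {"steps": [{"linear": [0, 0, 0.001], "delta_rot": [0, 0, 0], "grip": 0.05}, {"linear": [0, 0, 0.001], "delta_rot": [0, 0, 0], "grip": 0.05}, {"linear": [0, 0, 0], "delta_rot": [0, 0, 0], "grip": 0.05}, {"linear": [0, 0, 0], "delta_rot": [0, 0, 0], "grip": 0.05}]}}

```text
t: 26.1
tool_pos: [0.6163, -0.1575, 0.0374]
tool_rot: [-1.018, 2.972, -0.0]
contact_force: [1.0, -0.4, -2.4]
opening: 0.0602
grip_force: 27.7
```

{"fn": "jog_arm", "kwargs": {"steps": [{"linear": [-0.0015, 0.0005, 0], "delta_rot": [0, 0, 0], "grip": 0.05}, {"linear": [0, 0, 0.001], "delta_rot": [0, 0, 0], "grip": 0.05}, {"linear": [0, 0, 0.001], "delta_rot": [0, 0, 0], "grip": 0.05}, {"linear": [0, 0, 0.0005], "delta_rot": [0, 0, 0], "grip": 0.05}, {"linear": [0, 0, 0], "delta_rot": [0, 0, 0], "grip": 0.05}, {"linear": [0, 0, 0], "delta_rot": [0, 0, 0], "grip": 0.05}]}}

```text
t: 26.7
tool_pos: [0.6171, -0.1561, 0.0346]
tool_rot: [1.018, -2.972, -0.0]
contact_force: [0.2, -0.2, -0.4]
opening: 0.06
grip_force: 27.7
```

{"fn": "jog_arm", "kwargs": {"steps": [{"linear": [0, 0, 0.0006], "delta_rot": [0, 0, 0], "grip": 0.05}, {"linear": [0, 0, 0], "delta_rot": [0, 0, 0], "grip": 0.05}, {"linear": [0, 0, 0], "delta_rot": [0, 0, 0], "grip": 0.05}]}}

```text
t: 27.0
tool_pos: [0.6172, -0.1562, 0.0343]
tool_rot: [-1.018, 2.972, -0.0]
contact_force: [-0.1, 1.1, 0.0]
opening: 0.0597
grip_force: 27.8
```

{"fn": "jog_arm", "kwargs": {"steps": [{"linear": [0, 0, 0.0005], "delta_rot": [0, 0, 0], "grip": 0.05}, {"linear": [0, 0, 0], "delta_rot": [0, 0, 0], "grip": 0.05}, {"linear": [0, 0, 0], "delta_rot": [0, 0, 0], "grip": 0.05}]}}

```text
t: 27.3
tool_pos: [0.6174, -0.1562, 0.0343]
tool_rot: [-1.018, 2.972, -0.0]
contact_force: [-1.3, 1.5, 3.6]
opening: 0.0597
grip_force: 28.0
```

Contact. Release, rise and step away.

{"fn": "jog_arm", "kwargs": {"steps": [{"linear": [0, 0, 0], "delta_rot": [0, 0, 0], "grip": 0.063}, {"linear": [0, 0, 0], "delta_rot": [0, 0, 0], "grip": 0.067}, {"linear": [0, 0, 0], "delta_rot": [0, 0, 0], "grip": 0.072}, {"linear": [0, 0, 0], "delta_rot": [0, 0, 0], "grip": 0.074}, {"linear": [0, 0, 0], "delta_rot": [0, 0, 0], "grip": 0.074}, {"linear": [0, 0, -0.01], "delta_rot": [0, 0, 0], "grip": 0.074}, {"linear": [0, 0, -0.025], "delta_rot": [0, 0, 0], "grip": 0.08}, {"linear": [0, 0, -0.03], "delta_rot": [0, 0, 0], "grip": 0.085}, {"linear": [0, 0, -0.03], "delta_rot": [0, 0, 0], "grip": 0.085}, {"linear": [0, 0, -0.03], "delta_rot": [0, 0, 0], "grip": 0.085}]}}

```text
t: 28.3
tool_pos: [0.6172, -0.1562, 0.1607]
tool_rot: [-1.018, 2.971, -0.001]
contact_force: [-0.2, -1.3, -0.4]
opening: 0.085
grip_force: 0.0
```

{"fn": "jog_arm", "kwargs": {"steps": [{"linear": [0.01, 0.008, -0.015], "delta_rot": [0, 0, 0], "grip": 0.085}, {"linear": [0.03, 0, -0.02], "delta_rot": [0, 0, 0], "grip": 0.085}, {"linear": [0.03, 0, -0.02], "delta_rot": [0, 0, 0], "grip": 0.085}, {"linear": [0.03, 0, 0], "delta_rot": [0, 0, 0], "grip": 0.085}, {"linear": [0.03, 0, 0], "delta_rot": [0, 0, 0], "grip": 0.085}, {"linear": [0.03, 0, 0], "delta_rot": [0, 0, 0], "grip": 0.085}, {"linear": [0.01, 0, 0], "delta_rot": [0, 0, 0], "grip": 0.085}, {"linear": [0, 0, 0], "delta_rot": [0, 0, 0], "grip": 0.085}, {"linear": [0, 0, 0], "delta_rot": [0, 0, 0], "grip": 0.085}]}}

```text
t: 29.2
tool_pos: [0.4785, -0.2538, 0.214]
tool_rot: [-1.018, 2.971, -0.0]
contact_force: [-0.2, -0.4, -0.5]
opening: 0.0848
grip_force: 0.0
```

Run:
```python
from m import *
im,X=snap('top','top2')
for c in[(232,163),(280,168),(327,172)]:cup(X,c,18,zb=.01)
for n,m in dict(red=im[...,0].astype(int)>im[...,1]+100,blue=im[...,2].astype(int)>im[...,0]+60).items():
    Q=X[m&(X[...,2]<.025)&(X[...,2]>.014)&(X[...,0]>.55)&(X[...,1]<.2)];print(n,circ(Q))
cv2.imwrite('pics/fin.png',cv2.resize(im[120:270,60:440],None,fx=2.1,fy=2.1,interpolation=cv2.INTER_CUBIC)[:,:,::-1])
```

```text
(232, 163) top z 0.0691 centre [0.6548 0.114  0.029 ] rms 0.0011 82 handle deg -42.75488897666552 19
(280, 168) top z 0.0688 centre [ 0.6377 -0.0213  0.029 ] rms 0.0012 92 handle deg -11.016406801127784 12
(327, 172) top z 0.0691 centre [ 0.6172 -0.1568  0.0286] rms 0.0013 89 handle deg 37.942013074402496 22
red (array([-9128.54028987,  -359.6568228 ,  9136.26410983]), np.float64(0.04965663130827439))
blue (array([ 3.61080617, -0.17371347,  2.96977495]), np.float64(0.0451225713565757))
```

View pics/fin.png

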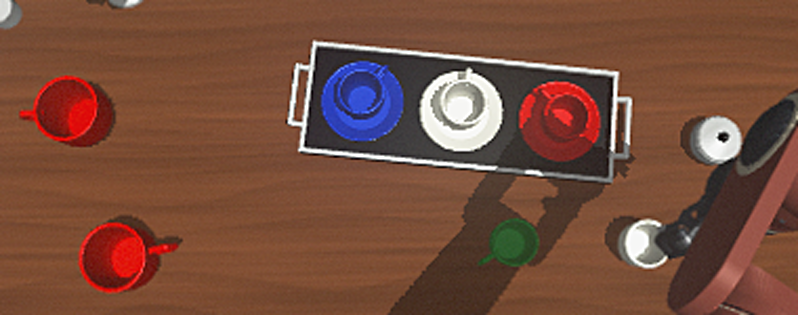

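All three cups stand upright on their saucers, each within about 2 mm of the middle: blue at (362,96), white at (462,103) and red at (563,115). The green cup, beaker and sugar pot have not moved, and the arm is clear of everything.

```bash
python3 -c "
from station import ctrl;print(ctrl.finish_job())"
```

```text
the job is handed in; nothing more can be done
None
```

The job is handed in: the white, blue and red (smallest) cups stand upright in the middle of their own saucers, within about 2 mm by the top camera. The saucers, the green cup, the beaker and the sugar pot look to be where they were.

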